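# Pull the R-clip from the blue engine mount

## Robot

A 6-joint arm with a two-finger parallel gripper is mounted at the origin on the work surface. World frame = base frame: x ahead of the robot, y to its left, z up, the work surface at z = 0. Lengths are in m, angles in rad, forces in N, time in s.
With the tool pointing down it reaches from about 0.35 to 0.975 m from the base axis. Payload 4.9 kg.
Tool frame: the origin (TCP) lies midway between the tips of the shut fingers; the grasp point (between the pads) lies 19 mm behind it; z points along the fingers, y is the line along which they close (so a half turn about z gives the same grasp; the last joint's range is limited). The gripper opens to 85 mm and grips with 20 to 120 N. Pads are 22 mm wide; open, the fingers measure 114 mm over their backs; the gripper's body (76 mm by 85 mm) begins 54 mm behind the grasp point. The pads swing forward as they close: fully open they stand 13 mm farther back than shut.
Start: joints at [1.067, 0.053, 1.613, -0, 1.476, -0.119], TCP at [0.235, 0.579, 0.231] pointing down, gripper open.
Joint ranges: [-3.01, 3.01], [-1.01, 2.22], [0.06, 2.58], [-1.02, 4.17], [0.09, 2.62], [-3.14, 3.14]. Speed limits (rad/s): [2.57, 2.57, 3.14, 3.14, 3.14, 3.14].

## Interface

Orientations are given as a unit quaternion [w, x, y, z].
In Python, from plant import manip gives the robot as it stands.
- The arm moves only by the tool shift_gripper, called after "Request:" as name(argument=value, ...), one argument or row to a line, values as JSON. Schema: {"type":"object","properties":{"offsets":{"type":"array","items":{"type":"array","items":{"type":"array","items":{"type":"number"},"minItems":7,"maxItems":7},"minItems":1,"maxItems":5},"minItems":1,"maxItems":1},"only":{"type":"string"},"quiet":{"type":"boolean"},"lines":{"type":"string"}},"required":["offsets"],"additionalProperties":false}. offsets is a list that holds a single list of rows (three levels of brackets), with 1 to 5 rows, each of 7 numbers: the opening from 0.0 (shut) to 1.0 (fully open), then dx, dy, dz in shares of the most that a row can go, 1 being 62.5 mm, then a rotation vector rx, ry, rz in parts of the range, where 1.0 means 45 degrees; each row shifts and turns the commanded pose from where the row before left it, along the tool's axes as they then stand; what a row does not reach is not made up. A row lasts 1/8 s, in which the tool goes at most 0.0625 m and 0.188 rad, less where a joint would pass 70% of its speed; a pose out of reach is approached as far as the arm can. The fingers move at their own pace and stop on an object; the grip force is fixed at half the most. Time passes only in rows, so rows that do not move let the fingers close. The tool returns the time, the measured TCP pose, the force, the opening and the grip force at its end. only (a regular expression) keeps the lines of the reply that match it, lines (a string "A,B") keeps lines A to B, and quiet returns only ok. A shift or turn number past 1, either way, is cut back to 1. Input that does not fit is refused with a message, and nothing moves.
- manip.state(): the state, without advancing time (a new reading comes with each control period).
- manip.grab_frame(name): name is "side" or "top" or "wrist"; returns the picture (384x512x3 uint8, red, green, blue); there is no depth.
- manip.camera_params(name): a dict with "intrinsics" (3x3 intrinsics, pixels), "k1" (the pictures are not rectified: a ray, as slopes to the right and down, at radius r is drawn at 1 + k1 r^2 times it, then the intrinsics apply), "xyz" and "orientation" of the camera in the world. Camera axes: x right, y down, z forward; pixel columns grow to the right and rows downward; lengths in m; the calibration is good to about 2 mm. A picture is of the moment at which its call begins: read the wrist's pose just before it. camera_params takes no time and is no camera call; for the wrist camera it gives the pose at the moment of the call.
- manip.job_done(): hands the job in; it is judged then, once.
The state is a dict: "time": time; "joint_pos": joint angles; "joint_vel": joint speeds; "joint_efforts": joint torques, N m; "tool_pos": TCP position; "tool_rot": TCP orientation; "contact_force": force on the tool from outside, world axes, zero at the start; "ft_torque": the same for the moment, N m; "gripper_width": opening from 0.0 (shut) to 1.0 (fully open); "grasp_force": force on a finger pad.
Only numpy, scipy, OpenCV 4.12 (cv2) and the standard library are available. Lean on these libraries where they do the work, as an engineer would, in place of code of your own. Each camera call takes 0.05 s, during which the arm holds its last target. There are 200 camera calls.

## Task

Two engine mounting forks stand on the bench, each with an upright pin kept by a looped spring clip. Pull the clip sideways out of the blue fork's pin and lay it flat in the red tray, clear of its rim. Leave the yellow fork's clip where it is.

Things in the scene. Friction and masses are not known exactly. Their poses are not given: they have to be found in the camera images.
- clip_blue: flat R-shaped clip of 5 mm steel wire in the blue fork's pin, 45 g. Origin: centre of its closed round loop, 33 mm across, in free air past the fork, 72 mm up. +x: pull-out way; z up. Straight leg at y -7 to its tip at x -65 runs level through the pin; wavy sprung leg at y +2 to +8 snaps round it. About 2-7 N frees it; out after 35 mm of travel. Pinch the loop across y.
- mount_blue: blue fork, fixed, on a 120 x 100 mm foot; fork top at 70 mm. Origin: on the table under its upright brass pin (20 mm thick, top at 89.5 mm; cross hole along x, just above the fork). The clip's loop is centred at x 45, y 7 mm. A 60 mm wide, 70 mm high post stands at x -35 to -65; a dark rod runs 82 mm to -y, below 60 mm height.
- tray: open red tray, 190 x 150 mm outside (x, y), 25 mm high, walls and floor 4 mm, 0.9 kg, loose on the table. Origin: centre of its underside; z is up.
- clip_yellow: the same kind of clip in the pin of the yellow fork (a fork of the same form, painted yellow): not to be taken. Origin and axes as for the other clip.

How it is judged:
On the way:
1. the blue fork's clip has been drawn right out of its pin (horizontal distance between clip_blue and mount_blue above 0.078 m), for 0.1 s.
At the end, for the whole second after the job is handed in: The blue fork's clip lies still and flat (within 10 degrees) on the floor of the red tray, its loop centre within 80 mm (x) and 60 mm (y) of the tray's centre and below 16 mm; the tray stands level; the yellow fork's clip is within 12 mm of where it was (x of clip_blue in the frame of tray between -0.08 and 0.08 m and y of clip_blue in the frame of tray between -0.06 and 0.06 m and z of clip_blue in the frame of tray below 0.016 m and (angle between clip_blue's own z axis and vertical below 0.17 rad or angle between clip_blue's own z axis and vertical above 2.97 rad) and linear speed of clip_blue below 0.02 m/s and angle between tray's own z axis and vertical below 0.1 rad and distance of clip_yellow from where it was at the start of the episode below 0.012 m); the robot touches nothing.
It fails at once if the yellow fork's clip is disturbed (moved by more than 12 mm) (distance of clip_yellow from where it was at the start of the episode above 0.012 m).
It also fails if it takes over 38 s, if anything falls off the work surface, if the arm or the gripper's body presses on something with over 40 N, if the wrist force passes 120 N, or if a joint passes its speed limit or range.

## Working session

There is one attempt and no reset: what is moved stays moved. The work goes in short steps, Python scripts to look and compute and a tool call to move; the robot and the scene stay as the last step left them, time stands still between calls to the robot, and variables do not carry over. Pictures are saved under pics/ and viewed, at most 10 in all, crops included, and the job is handed in when it is done.

```bash
ls; mkdir -p pics; python3 - <<'E'
from plant import manip
import cv2,numpy as np
s=manip.state();print(s)
for n in("top","side"):
    im=manip.grab_frame(n);cv2.imwrite(f"pics/{n}0.png",im[:,:,::-1]);print(n,manip.camera_params(n))
E
```

```text
pics
plant.py
{'time': 0.0, 'joint_pos': array([ 1.06698725e+00,  5.33464025e-02,  1.61430271e+00,  3.42001251e-05,
        1.47596638e+00, -1.19015218e-01]), 'joint_vel': array([ 0.00016629, -0.00016248, -0.00036392,  0.00053531,  0.00056227,
       -0.00083333]), 'joint_efforts': array([ 1.16829406e-04, -3.93687022e+01, -3.70172346e+01, -1.48331828e-04,
        7.25083562e-03,  2.38424337e-05]), 'tool_pos': array([0.23430497, 0.57875404, 0.23006428]), 'tool_rot': array([-3.26105206e-04,  1.91213653e-01,  9.81547918e-01, -9.57557200e-04]), 'contact_force': array([-0.2784454 ,  0.22659419,  1.88963129]), 'ft_torque': array([-0.00320027, -0.03620443,  0.01933498]), 'grasp_force': 0.0, 'gripper_width': 0.9985677003874271}
top {'intrinsics': array([[479.08508505,   0.        , 249.44408149],
       [  0.        , 479.08508505, 189.43956732],
       [  0.        ,   0.        ,   1.        ]]), 'k1': 0.03823591319716682, 'xyz': array([ 0.42062223, -0.01035329,  1.09052219]), 'orientation': array([ 0.03494923, -0.69978088,  0.71326519, -0.0183861 ])}
side {'intrinsics': array([[458.28061311,   0.        , 255.24476672],
       [  0.        , 458.28061311, 188.14904184],
       [  0.        ,   0.        ,   1.        ]]), 'k1': 0.027069447240108045, 'xyz': array([ 0.12232719, -0.69373666,  0.54648567]), 'orientation': array([-0.47155478,  0.84812002, -0.20756832,  0.12346628])}
```

View pics/top0.png

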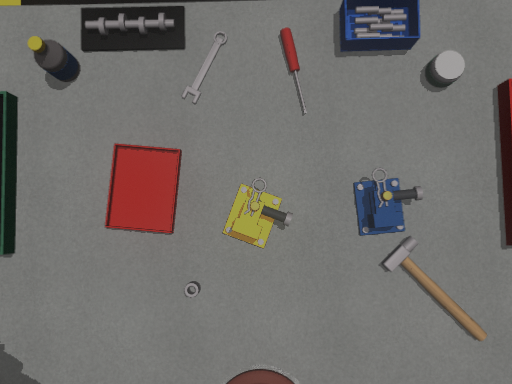

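View pics/side0.png

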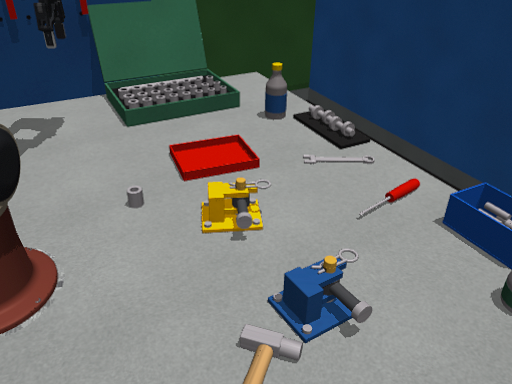

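Top view: tray near (144,189), yellow clip loop (260,184), blue pin (388,196) and its loop (379,175), with blue foot corners around (380,206). Next I'll measure these positions.

```bash
cat > h.py <<'E'
import numpy as np,cv2
from plant import manip
from scipy.spatial.transform import Rotation as R
def rot(q): return R.from_quat(np.r_[q[1:],q[0]]).as_matrix()
def ray(c,uv):
    K=c["intrinsics"]; d=(np.array(uv,float)-K[:2,2])/[K[0,0],K[1,1]]
    p=d.copy()
    for _ in range(20): p=d/(1+c["k1"]*(p@p))
    return c["xyz"],rot(c["orientation"])@np.r_[p,1]
def plane(c,uv,z):
    o,d=ray(c,uv); return (o+d*(z-o[2])/d[2])[:2]
def proj(c,P):
    p=rot(c["orientation"]).T@(np.array(P)-c["xyz"]);p=p[:2]/p[2]
    return c["intrinsics"][:2,:2]@(p*(1+c["k1"]*(p@p)))+c["intrinsics"][:2,2]
def two(c1,a,c2,b):
    o,d=ray(c1,a);q,e=ray(c2,b)
    t=np.linalg.lstsq(np.c_[d,-e],q-o,rcond=None)[0]
    A=o+d*t[0];B=q+e*t[1];return (A+B)/2,np.linalg.norm(A-B)
E
python3 - <<'E'
from h import *
c=manip.camera_params("top")
im=cv2.imread("pics/top0.png");hsv=cv2.cvtColor(im,cv2.COLOR_BGR2HSV)
def big(m):
    cs,_=cv2.findContours(m,cv2.RETR_EXTERNAL,cv2.CHAIN_APPROX_NONE)
    return max(cs,key=cv2.contourArea)
roi=np.zeros(im.shape[:2],np.uint8);roi[130:250,90:200]=255
t=cv2.minAreaRect(big(cv2.inRange(hsv,(0,150,60),(8,255,255))&roi)); print(t)
P=np.array([plane(c,p,.025) for p in cv2.boxPoints(t)]);print("tray",P,P.mean(0),np.linalg.norm(np.diff(P,axis=0),axis=1))
roi[:]=0;roi[180:212,375:400]=255
m=cv2.inRange(hsv,(12,120,80),(30,255,255))&roi
b=big(m);(x,y),r=cv2.minEnclosingCircle(b);print("pin",x,y,r,plane(c,(x,y),.0895))
print("loop", plane(c,(379,175),.072), plane(c,(260,184),.072))
roi[:]=0;roi[165:250,345:415]=255
t=cv2.minAreaRect(big(cv2.inRange(hsv,(100,120,40),(125,255,255))&roi));print(t)
P=np.array([plane(c,p,.01) for p in cv2.boxPoints(t)]);print("foot",P,np.linalg.norm(np.diff(P,axis=0),axis=1))
a=cv2.resize(im[155:245,340:430],None,fx=6,fy=6,interpolation=cv2.INTER_CUBIC);s=cv2.imread("pics/side0.png")
cv2.imwrite("pics/c1.png",a)
E
```

```text
((142.50128173828125, 187.8215789794922), (66.44115447998047, 85.04894256591797), 6.115502834320068)
tray [[0.42498399 0.33710999]
 [0.61481696 0.3174818 ]
 [0.59562708 0.16841584]
 [0.40644459 0.18994969]] [0.51046816 0.25323933] [0.19084502 0.15029608 0.1904041 ]
pin 386.8513488769531 195.01351928710938 4.148773193359375 [ 0.47924    -0.27227382]
loop [ 0.52302403 -0.26210819] [ 0.50903646 -0.0099077 ]
((378.8853454589844, 206.34014892578125), (53.14738082885742, 44.092079162597656), 83.41805267333984)
foot [[ 0.51357214 -0.22107477]
 [ 0.5229326  -0.31872   ]
 [ 0.40487589 -0.32712016]
 [ 0.39522153 -0.23038255]] [0.09809286 0.11835518 0.09721817]
```

View pics/c1.png

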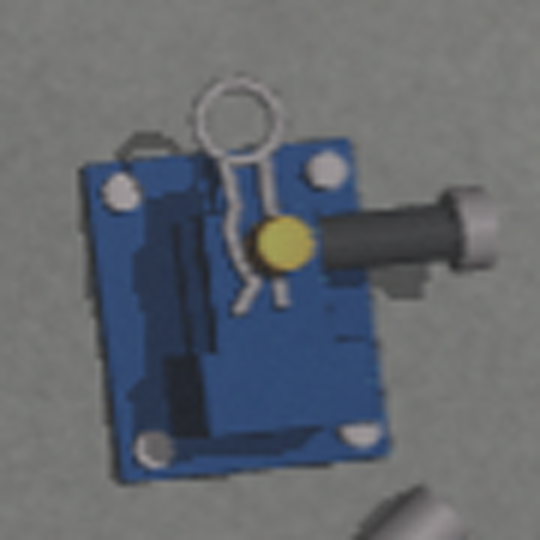

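Blue clip loop ≈ (0.523, −0.262), yaw ≈ 0.075. This agrees with pin + (45, 7) mm, and the foot comes out at 118×98 mm. The tray measures 190×150 mm and is centred at (0.510, 0.253) with yaw ≈ −0.107. I'll turn the tool, then travel.

Units first: shifts go in shares of 62.5 mm and turns go in shares of 45 degrees. So -0.0573 m is -0.9168, -0.015 m is -0.24, -0.153 rad is -0.1948.

Request:
shift_gripper(
  offsets=[
    [[1, 0, 0, 0, 0, 0, -0.1948], [1, 0, 0, 0, 0, 0, -0.1948], [1, 0, 0, 0, 0, 0, -0.1948], [1, -0.24, -0.9168, 0, 0, 0, 0], [1, -0.24, -0.9168, 0, 0, 0, 0]],
  ],
)

```text
time: 0.72
tool_pos: [0.273, 0.4659, 0.2304]
tool_rot: [-0.0, -0.038, 0.999, -0.001]
contact_force: [0.7, -0.4, 0.2]
gripper_width: 1.001
grasp_force: 0.0
```

Request:
shift_gripper(
  offsets=[
    [[1, -0.24, -0.9168, 0, 0, 0, 0], [1, -0.24, -0.9168, 0, 0, 0, 0], [1, -0.24, -0.9168, 0, 0, 0, 0], [1, -0.24, -0.9168, 0, 0, 0, 0], [1, -0.24, -0.9168, 0, 0, 0, 0]],
  ],
)

```text
time: 1.35
tool_pos: [0.369, 0.1853, 0.231]
tool_rot: [0.0, -0.037, 0.999, 0.0]
contact_force: [0.9, 0.8, -0.0]
gripper_width: 0.999
grasp_force: 0.0
```

In the tool's units: -0.0573 m is -0.9168, -0.015 m is -0.24.

Request:
shift_gripper(
  offsets=[
    [[1, -0.24, -0.9168, 0, 0, 0, 0], [1, -0.24, -0.9168, 0, 0, 0, 0], [1, -0.24, -0.9168, 0, 0, 0, 0], [1, -0.24, -0.9168, 0, 0, 0, 0], [1, -0.24, -0.9168, 0, 0, 0, 0]],
  ],
)

```text
time: 1.98
tool_pos: [0.4651, -0.0951, 0.231]
tool_rot: [0.0, -0.037, 0.999, 0.0]
contact_force: [0.7, 0.8, 0.0]
gripper_width: 0.999
grasp_force: 0.0
```

Request:
shift_gripper(
  offsets=[
    [[1, -0.24, -0.9168, 0, 0, 0, 0], [1, -0.24, -0.9168, 0, 0, 0, 0], [1, -0.24, -0.9168, 0, 0, 0, 0], [1, 0, 0, 0, 0, 0, 0], [1, 0, 0, 0, 0, 0, 0]],
  ],
)

```text
time: 2.6
tool_pos: [0.5223, -0.2608, 0.2305]
tool_rot: [-0.001, -0.037, 0.999, 0.001]
contact_force: [0.1, 0.5, 0.2]
gripper_width: 1.002
grasp_force: 0.0
```

```bash
cat > t.py <<'E'
import sys
from h import *
s=manip.state();M=rot(s["tool_rot"]);d=np.array(eval(sys.argv[1]))-s["tool_pos"]
print("t",s["time"],"pos",s["tool_pos"].round(4),"xyaw",np.arctan2(M[1,0],M[0,0]).round(4),"z",M[:,2].round(3),"delta tool",(M.T@d).round(4),"j",s["joint_pos"].round(2))
E
python3 t.py '[.5235,-.262,.058]'
python3 - <<'E'
from h import *
c=manip.camera_params("wrist");im=manip.grab_frame("wrist");cv2.imwrite("pics/w1.png",im[:,:,::-1])
c=manip.camera_params("wrist")
for P in([.5235,-.262,.072],[.479,-.2723,.0895]): print(proj(c,P))
E
```

```text
t 2.6 pos [ 0.5223 -0.2608  0.2305] xyaw -3.0677 z [-0.001  0.001 -1.   ] delta tool [-0.0013 -0.0015  0.1725] j [-0.59 -0.04  1.71  0.    1.48 -2.24]
[254.48298323 176.46200749]
[247.29167996 135.51650073]
```

View pics/w1.png

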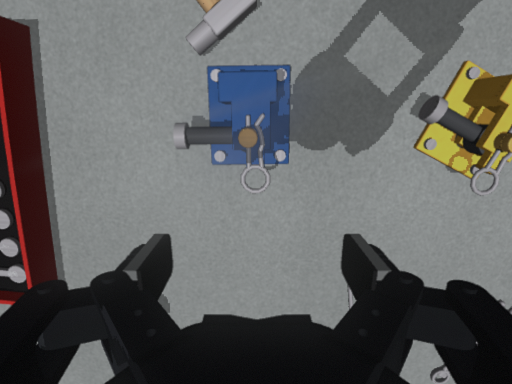

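The wrist view shows the loop at (255.5,179), predicted (254.5,176.5), and the pin at (247,136.5), predicted (247,135.5). That is about 2 mm of agreement and the fork is square to the tool, so I'll shift the target 1.5 mm in +x and go down.

In the tool's units: 0.05 m is 0.8, 0.04 m is 0.64.

Request:
shift_gripper(
  offsets=[
    [[1, -0.048, -0.024, 0.8, 0, 0, 0], [1, 0, 0, 0.8, 0, 0, 0], [1, 0, 0, 0.64, 0, 0, 0], [1, 0, 0, 0.32, 0, 0, 0], [1, 0, 0, 0.192, 0, 0, 0]],
  ],
)

```text
time: 3.28
tool_pos: [0.526, -0.2617, 0.0592]
tool_rot: [0.0, -0.038, 0.999, -0.0]
contact_force: [0.1, -0.2, 0.1]
gripper_width: 0.999
grasp_force: 0.0
```

Request:
shift_gripper(
  offsets=[
    [[0.3, 0, 0, 0, 0, 0, 0], [0.3, 0, 0, 0, 0, 0, 0], [0.2, 0, 0, 0, 0, 0, 0], [0, 0, 0, 0, 0, 0, 0], [0, 0, 0, 0, 0, 0, 0]],
  ],
)

```text
time: 3.9
tool_pos: [0.5267, -0.2631, 0.0607]
tool_rot: [0.001, -0.037, 0.999, -0.001]
contact_force: [-0.0, 0.7, 4.2]
gripper_width: 0.339
grasp_force: 58.9
```

Request:
shift_gripper(
  offsets=[
    [[0, 0, 0, 0, 0, 0, 0], [0, 0, 0, 0, 0, 0, 0]],
  ],
)

```text
time: 4.15
tool_pos: [0.5268, -0.2631, 0.0607]
tool_rot: [0.001, -0.037, 0.999, -0.001]
contact_force: [0.1, 0.5, 6.3]
gripper_width: 0.341
grasp_force: 58.9
```

```bash
python3 t.py '[.525,-.262,.058]'
```

```text
t 4.15 pos [ 0.5268 -0.2631  0.0607] xyaw -3.0674 z [ 0.002 -0.001 -1.   ] delta tool [0.0017 0.0012 0.0027] j [-0.59  0.13  1.83  0.    1.18 -2.23]
```

In the tool's units: -0.01 m is -0.16, -0.008 m is -0.128.

Request:
shift_gripper(
  offsets=[
    [[0, -0.096, 0, 0, 0, 0, 0], [0, -0.128, 0, 0, 0, 0, 0], [0, -0.16, 0, 0, 0, 0, 0], [0, -0.16, 0, 0, 0, 0, 0], [0, -0.16, 0, 0, 0, 0, 0]],
  ],
)

```text
time: 4.78
tool_pos: [0.5703, -0.259, 0.0589]
tool_rot: [-0.0, -0.037, 0.999, 0.0]
contact_force: [-0.4, -0.7, 0.8]
gripper_width: 0.342
grasp_force: 59.0
```

Request:
shift_gripper(
  offsets=[
    [[0, -0.16, 0, 0, 0, 0, 0], [0, -0.16, 0, 0, 0, 0, 0], [0, 0, 0, 0, 0, 0, 0]],
  ],
)

```text
time: 5.15
tool_pos: [0.5903, -0.2575, 0.0591]
tool_rot: [0.0, -0.037, 0.999, 0.0]
contact_force: [0.1, -0.0, -1.1]
gripper_width: 0.338
grasp_force: 59.2
```

```bash
python3 - <<'E'
from h import *
w=manip.grab_frame("wrist");s=manip.grab_frame("side")
c=manip.camera_params("side");t=manip.state()["tool_pos"];u,v=proj(c,t).astype(int);print(t,u,v)
a=cv2.resize(s[v-60:v+60,u-80:u+80],(512,384),interpolation=cv2.INTER_CUBIC)
cv2.imwrite("pics/ws2.png",cv2.resize(np.hstack([w,a]),(800,300))[:,:,::-1])
E
```

```text
[ 0.58952309 -0.25753961  0.05895625] 375 247
```

View pics/ws2.png

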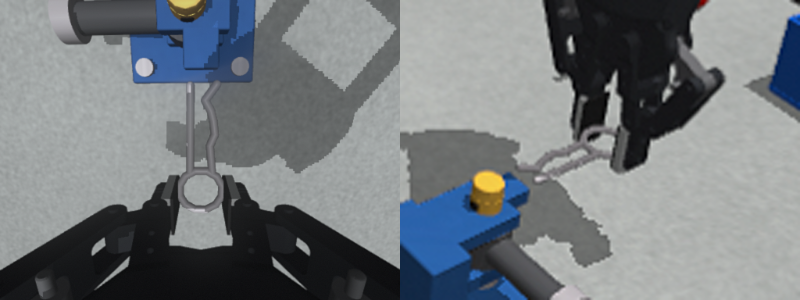

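The clip is fully out, held level by the loop at about (200,190) in the left half, with its legs clear of the fork. Next I'll lift and carry it to the tray.

In the tool's units: -0.05 m is -0.8, -0.03 m is -0.48.

Request:
shift_gripper(
  offsets=[
    [[0, 0, 0, -0.48, 0, 0, 0], [0, 0, 0, -0.8, 0, 0, 0], [0, 0, 0, -0.8, 0, 0, 0], [0, 0.032, 0.48, 0, 0, 0, 0], [0, 0.032, 0.8, 0, 0, 0, 0]],
  ],
)

```text
time: 5.88
tool_pos: [0.5797, -0.1787, 0.1906]
tool_rot: [0.001, -0.036, 0.999, -0.001]
contact_force: [-0.5, 0.3, -1.4]
gripper_width: 0.341
grasp_force: 59.3
```

Request:
shift_gripper(
  offsets=[
    [[0, 0.032, 0.88, 0, 0, 0, 0], [0, 0.032, 0.88, 0, 0, 0, 0], [0, 0.032, 0.88, 0, 0, 0, 0], [0, 0.032, 0.88, 0, 0, 0, 0], [0, 0.032, 0.88, 0, 0, 0, 0]],
  ],
)

```text
time: 6.5
tool_pos: [0.5486, 0.0968, 0.1893]
tool_rot: [0.0, -0.037, 0.999, -0.0]
contact_force: [1.5, 0.3, -0.3]
gripper_width: 0.339
grasp_force: 59.3
```

Request:
shift_gripper(
  offsets=[
    [[0, 0.032, 0.88, 0, 0, 0, 0], [0, 0.032, 0.8, 0, 0, 0, 0], [0, 0.032, 0.56, 0, 0, 0, 0], [0, 0, 0.24, 0, 0, 0, 0.1146], [0, 0, 0, 0, 0, 0, 0.1146]],
  ],
)

```text
time: 7.12
tool_pos: [0.5312, 0.2505, 0.1891]
tool_rot: [-0.0, 0.053, 0.999, -0.0]
contact_force: [0.8, -0.4, -1.0]
gripper_width: 0.342
grasp_force: 59.3
```

Request:
shift_gripper(
  offsets=[
    [[0, 0, 0, 0, 0, 0, 0], [0, 0, 0, 0, 0, 0, 0]],
  ],
)

```text
time: 7.38
tool_pos: [0.5317, 0.2491, 0.1892]
tool_rot: [-0.0, 0.052, 0.999, -0.0]
contact_force: [0.5, 0.5, -0.9]
gripper_width: 0.341
grasp_force: 59.3
```

```bash
python3 t.py '[.534,.2505,.009]'
python3 - <<'E'
from h import *
im=manip.grab_frame("wrist");cv2.imwrite("pics/w3.png",im[:,:,::-1])
c=manip.camera_params("wrist");hsv=cv2.cvtColor(im,cv2.COLOR_RGB2HSV)
cs,_=cv2.findContours(cv2.inRange(hsv,(0,150,40),(8,255,255)),cv2.RETR_EXTERNAL,cv2.CHAIN_APPROX_NONE)
t=cv2.minAreaRect(np.vstack([k for k in cs if cv2.contourArea(k)>300]))
print(np.array([plane(c,p,.025) for p in cv2.boxPoints(t)]))
E
```

```text
t 7.375 pos [0.5317 0.2491 0.1892] xyaw 3.0366 z [-0. -0. -1.] delta tool [-0.0021  0.0017  0.1802] j [ 0.31 -0.01  1.74 -0.    1.4  -1.15]
[[0.41024681 0.19192758]
 [0.42538812 0.33638766]
 [0.61442143 0.32898805]
 [0.59654932 0.16062908]]
```

View pics/w3.png

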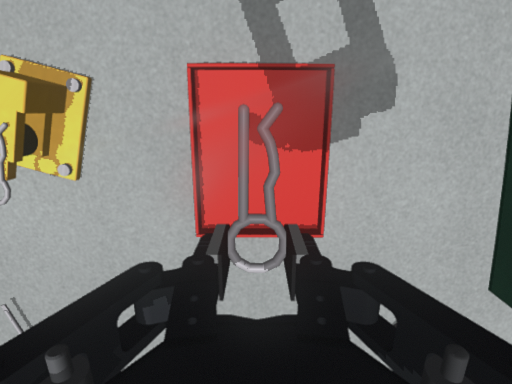

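The clip is held level and lined up over the tray, loop at (257,243), and the tray corners agree with the top view. I'll go down and watch the force.

In the tool's units: 0.055 m is 0.88, 0.008 m is 0.128.

Request:
shift_gripper(
  offsets=[
    [[0, -0.032, 0.016, 0.8, 0, 0, 0], [0, 0, 0, 0.88, 0, 0, 0], [0, 0, 0, 0.72, 0, 0, 0], [0, 0, 0, 0.24, 0, 0, 0], [0, 0, 0, 0.128, 0, 0, 0]],
  ],
)

```text
time: 8.05
tool_pos: [0.5345, 0.2502, 0.0165]
tool_rot: [0.0, 0.053, 0.999, 0.0]
contact_force: [0.1, 0.3, -0.4]
gripper_width: 0.338
grasp_force: 59.3
```

Request:
shift_gripper(
  offsets=[
    [[0, 0, 0, 0.048, 0, 0, 0], [0, 0, 0, 0.048, 0, 0, 0], [0, 0, 0, 0, 0, 0, 0]],
  ],
)

```text
time: 8.43
tool_pos: [0.5346, 0.2504, 0.0113]
tool_rot: [0.001, 0.053, 0.999, 0.0]
contact_force: [-0.3, -0.3, -1.4]
gripper_width: 0.342
grasp_force: 59.3
```

In the tool's units: 0.003 m is 0.048, 0.002 m is 0.032.

Request:
shift_gripper(
  offsets=[
    [[0, 0, 0, 0.048, 0, 0, 0], [0, 0, 0, 0.032, 0, 0, 0], [0, 0, 0, 0, 0, 0, 0]],
  ],
)

```text
time: 8.8
tool_pos: [0.5337, 0.2501, 0.005]
tool_rot: [-0.0, 0.053, 0.999, -0.0]
contact_force: [-0.4, 0.8, -0.1]
gripper_width: 0.34
grasp_force: 59.3
```

Request:
shift_gripper(
  offsets=[
    [[0.4, 0, 0, 0, 0, 0, 0], [0.5, 0, 0, 0, 0, 0, 0], [0.6, 0, 0, 0, 0, 0, 0], [0.6, 0, 0, 0, 0, 0, 0], [0.6, 0, 0, 0, 0, 0, 0]],
  ],
)

```text
time: 9.43
tool_pos: [0.534, 0.2502, 0.0053]
tool_rot: [0.0, 0.053, 0.999, 0.0]
contact_force: [-0.9, 0.3, -0.3]
gripper_width: 0.601
grasp_force: 0.0
```

Request:
shift_gripper(
  offsets=[
    [[0.6, 0, 0, -0.32, 0, 0, 0], [0.6, 0, 0, -0.8, 0, 0, 0], [0.6, 0, 0, -0.96, 0, 0, 0], [0.6, 0, 0, -0.96, 0, 0, 0], [0.6, 0, 0, 0, 0, 0, 0]],
  ],
)

```text
time: 10.05
tool_pos: [0.5379, 0.2515, 0.2049]
tool_rot: [0.007, 0.053, 0.999, 0.003]
contact_force: [0.2, 0.3, -0.1]
gripper_width: 0.603
grasp_force: 0.0
```

```bash
python3 - <<'E'
from h import *
w=manip.grab_frame("wrist");s=manip.grab_frame("side")[110:200,150:290]
cv2.imwrite("pics/ws4.png",cv2.resize(np.hstack([w,cv2.resize(s,(512,384),interpolation=cv2.INTER_CUBIC)]),(800,300))[:,:,::-1])
E
```

```text
(no output)
```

View pics/ws4.png

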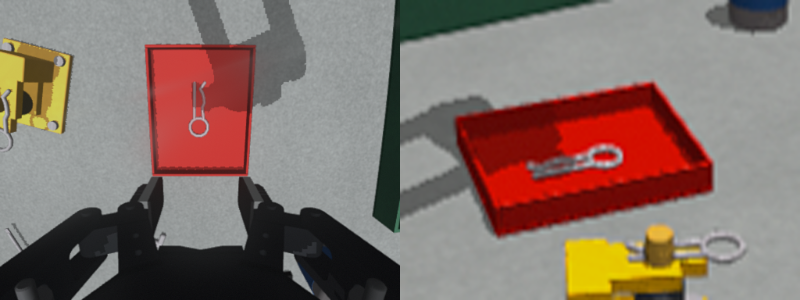

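The clip lies flat on the tray floor, loop at (199,127) in the left half and well clear of the rim. The yellow clip is untouched and the gripper is clear, so I'm handing in.

```bash
python3 -c "
from plant import manip
print(manip.job_done())"
```

```text
the job is handed in; nothing more can be done
None
```

The blue fork's clip was pulled out and now lies flat in the red tray, clear of the rim; the yellow fork's clip was left alone, and the job was handed in at about 10 s (no verdict was returned).

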